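# Clamp the treatment chamber's cover evenly and start the pump

### The job

Clamp the clear cover of the painting treatment chamber down evenly with its four corner knobs, turning them clockwise a little at a time in star order. One diagonal pair (near left and far right) already stands about halfway: first bring the other two knobs to about halfway as well, and only then turn all four home to their stops crosswise (one knob, then the one diagonally across from it, then the other pair), so that the cover lies flat on its gasket. Then start the pump by throwing the lever on the switch box beside the chamber fully over, away from the robot; leave the other things on the table where they are.

Things in the scene. Friction and masses are not known exactly. Their poses are not given: they have to be found in the camera images.
- chamber_mid (a point): Treatment chamber: fixed square grey metal box, 230 x 230 mm, 70 mm high, with a 10 mm clear cover plate held by four black bar knobs; springs under the cover lift it and thin steel tabs up to 102 mm above the table stand round its edges. This point is the centre of the box's top rim (rubber gasket), 70 mm above the table; x = the chamber's far side, y = its left side, z up.
- cover_mid (a point): Middle of the underside of the clear cover (216 x 216 x 10 mm). It starts about 4 mm above the gasket; with all knobs home it is level and lies on the gasket, at chamber_mid. It tips when the knobs are turned unevenly. z is the cover's normal.
- knob_nl_grip (a point): The near left (chamber -85, +85 mm) corner knob, diagonally opposite fr. Black plastic bar 46 long x 14 wide x 28 mm high on an upright axis; this point is the bar's centre, on the axis, 132 mm above the table (it stays at that height). x runs along the bar. Below the bar are a 14 mm neck (12 mm free) and, from 26 mm under this point, a 30 mm wide skirt; the cover's top is 44 to 52 mm under this point.
- knob_nl (a joint): Turn of the nl knob in rad, clockwise from above; 0 = bar along the chamber's x, 1.57 (a quarter turn) = home against its stop, bar along the chamber's y. A full turn to the stop draws that corner down 8 mm. It takes about 0.15 N m and stays where it is left. Starts between 0.65 and 0.9 (already about halfway).
- knob_nr_grip (a point): The near right (-85, -85 mm) corner knob, diagonally opposite fl. Black plastic bar 46 long x 14 wide x 28 mm high on an upright axis; this point is the bar's centre, on the axis, 132 mm above the table (it stays at that height). x runs along the bar. Below the bar are a 14 mm neck (12 mm free) and, from 26 mm under this point, a 30 mm wide skirt; the cover's top is 44 to 52 mm under this point.
- knob_nr (a joint): Turn of the nr knob in rad, clockwise from above; 0 = bar along the chamber's x, 1.57 (a quarter turn) = home against its stop, bar along the chamber's y. A full turn to the stop draws that corner down 8 mm. It takes about 0.15 N m and stays where it is left. Starts between 0 and 0.2.
- knob_fl_grip (a point): The far left (+85, +85 mm) corner knob, diagonally opposite nr. Black plastic bar 46 long x 14 wide x 28 mm high on an upright axis; this point is the bar's centre, on the axis, 132 mm above the table (it stays at that height). x runs along the bar. Below the bar are a 14 mm neck (12 mm free) and, from 26 mm under this point, a 30 mm wide skirt; the cover's top is 44 to 52 mm under this point.
- knob_fl (a joint): Turn of the fl knob in rad, clockwise from above; 0 = bar along the chamber's x, 1.57 (a quarter turn) = home against its stop, bar along the chamber's y. A full turn to the stop draws that corner down 8 mm. It takes about 0.15 N m and stays where it is left. Starts between 0 and 0.2.
- knob_fr_grip (a point): The far right (+85, -85 mm) corner knob, diagonally opposite nl. Black plastic bar 46 long x 14 wide x 28 mm high on an upright axis; this point is the bar's centre, on the axis, 132 mm above the table (it stays at that height). x runs along the bar. Below the bar are a 14 mm neck (12 mm free) and, from 26 mm under this point, a 30 mm wide skirt; the cover's top is 44 to 52 mm under this point.
- knob_fr (a joint): Turn of the fr knob in rad, clockwise from above; 0 = bar along the chamber's x, 1.57 (a quarter turn) = home against its stop, bar along the chamber's y. A full turn to the stop draws that corner down 8 mm. It takes about 0.15 N m and stays where it is left. Starts between 0.65 and 0.9 (already about halfway).
- lever_pivot (a point): Pump switch: fixed grey box 110 x 80 x 50 mm on the table, left or right of the chamber, with a black-balled steel lever on a 25 mm block on top. This point is the lever's pivot, 72 mm above the table; x is the direction in which the lever is thrown (away from the robot, within 0.4 rad), y is the pivot axis.
- lever_tip (a point): Centre of the lever's 26 mm ball, 65 mm from the pivot on a 10 mm stalk.
- lever (a joint): Lever angle in rad: 0 = off, leaning 0.5 rad towards the pivot's -x; 1.0 = on, at its stop, leaning 0.5 rad to +x. About 1 N at the ball moves it; it stays where it is left. Starts between 0 and 0.15.
- jar: Screw-top jar, 68 mm across, 95 mm high, on the opposite side of the chamber from the switch. Not needed: leave it where it is. Origin at its underside centre.
- weight: Brass weight, 60 mm across, 60 mm high. Not needed: leave it where it is. Origin at its underside centre.
- bottle: Amber bottle, 60 mm across, 160 mm high. Not needed: leave it where it is. Origin at its underside centre.
- tape: Cardboard tape ring, 90 mm across, 25 mm high. Not needed: leave it where it is. Origin at its underside centre.
- spatula: Spatula lying on the robot's side of the chamber, 280 mm long. Not needed: leave it where it is. Origin at its underside, near the middle of its length.
There are look-alikes about, which are no part of the job. What is shaped like the part that bears lever_pivot but blue or orange is not meant.

How it is judged:
By the outcome, as a careful person would: the job done as asked, in the order asked, and still so for the second after the job is handed in, with the robot touching nothing.
It also fails if it takes over 64 s, if anything falls off the work surface, if the arm or the gripper's body presses on something with over 40 N, if the wrist force passes 120 N, or if a joint passes its speed limit or range.

### The arm

A 6-joint arm with a two-finger parallel gripper is mounted at the origin on the work surface. World frame = base frame: x ahead of the robot, y to its left, z up, the work surface at z = 0. Lengths are in m, angles in rad, forces in N, time in s.
With the tool pointing down it reaches from about 0.25 to 0.8 m from the base axis. Payload 3.9 kg.
Tool frame: the origin (TCP) lies between the finger pads; the fingertips stand 14 mm ahead of it and the grasp point (between the pads) lies 5 mm behind it; z points along the fingers, y is the line along which they close (so a half turn about z gives the same grasp; the last joint's range is limited). The gripper opens to 85 mm and grips with 20 to 120 N. Pads are 22 mm wide; open, the fingers measure 114 mm over their backs; the gripper's body (76 mm by 85 mm) begins 54 mm behind the grasp point. The pads swing forward as they close: fully open they stand 13 mm farther back than shut.
Start: joints at [-1.292, 0.26, -0.138, 1.173, 0, 1.571], TCP at [0.144, -0.505, 0.245] pointing down, gripper open.
Joint ranges: [-2.78, 2.78], [-0.83, 1.72], [-1.28, 1.37], [-1.9, 2.12], [-1.57, 1.48], [-3.14, 3.14]. Speed limits (rad/s): [2.57, 2.57, 3.14, 3.14, 3.14, 3.14].

### API

Orientations are given as a unit quaternion [x, y, z, w].
In Python, from workcell import robot gives the robot as it stands. The module is installed in compiled form; this text tells all that it offers.
- The arm moves only by the tool drive_tool, never from a script. Its argument "deltas" is a list of rows, each an object with "hand": the finger opening in cm, from 0 to 8.54; "offset": the shift along the tool's x, y, z in cm, a list of three; "yaw": the turn about the tool's z in rad. A call has 1 to 8 rows; each row shifts and turns the commanded pose from where the row before left it, along the tool's axes as they then stand; what a row does not reach is not made up. A row lasts 1/10 s, in which the tool goes at most 50 mm and 8.59 degrees, less where a joint would pass 70% of its speed; a pose out of reach is approached as far as the arm can. A call with a gripper value outside its range is refused whole. The fingers move at their own pace and stop on an object; "grip_force" is the grip in N (left out, the last holds). Time passes only in rows, so rows that do not move let the fingers close. It gives the time, the measured TCP pose, the force, the opening and the grip force at its end, in the units of the state.
- robot.observe(): the state, without advancing time (a new reading comes with each control period).
- robot.grab_frame(name): name is "scene" or "side" or "wrist"; returns the picture (420x560x3 uint8, red, green, blue); there is no depth.
- robot.calibration(name): a dict with "fovy" (degrees; the focal length in pixels is half the picture's height over the tangent of half this angle, whatever the lens; pixels are square), "cx", "cy" (the principal point, pixels), "distortion" ([k1, k2, p1, p2, k3] as OpenCV has them; the pictures are not rectified), "R" (3x3) and "t" (3): a world point X has camera coordinates R X + t; the wrist camera has in their place "T_tool_cam" (4x4, takes a point from camera to tool coordinates, whose origin is the TCP and whose axes are the flange's). Camera axes: x right, y down, z forward; pixel columns grow to the right and rows downward; lengths in m; the calibration is good to about 2 mm. A picture is of the moment at which its call begins: read the wrist's pose just before it. calibration takes no time and is no camera call.
- robot.sign_off(): hands the job in; it is judged then, once.
The state is a dict: "clock": time; "joints": joint angles; "joint_vel": joint speeds; "tau": joint torques, N m; "position": TCP position; "tool_rot": TCP orientation; "ft_force": force on the tool from outside, world axes, zero at the start; "wrist_torque": the same for the moment, N m; "grip_width": finger opening in m; "grasp_force": force on a finger pad.
Only numpy, scipy, OpenCV 4.12 (cv2) and the standard library are available. Lean on these libraries where they do the work, as an engineer would, in place of code of your own. Each camera call takes 0.05 s, during which the arm holds its last target. There are 200 camera calls.

## Working session

There is one attempt and no reset: what is moved stays moved. The work goes in short steps, Python scripts to look and compute and a tool call to move; the robot and the scene stay as the last step left them, time stands still between calls to the robot, and variables do not carry over. Pictures are saved under pics/ and viewed, at most 12 in all, crops included, and the job is handed in when it is done.

Besides the shell and the picture viewer there is one more tool, called after "Call:" as a command line: name --argument value ..., lists and objects as JSON in quotes. drive_tool: Moves the arm, as the interface text tells. Its arguments: {"type":"object","properties":{"deltas":{"type":"array"},"grip_force":{"type":"number"}},"required":["deltas"]}

```bash
mkdir -p pics; python3 - <<'E'
from workcell import robot
import cv2
print(robot.observe())
for n in ("scene","side"):
    f=robot.grab_frame(n); cv2.imwrite(f"pics/{n}0.png",f[:,:,::-1]); c=robot.calibration(n); print(n,c)
print(robot.calibration("wrist"))
E
```

```text
{'clock': 0.0, 'joints': array([-1.29201291e+00,  2.60677756e-01, -1.39411627e-01,  1.17268199e+00,
       -9.45513956e-06,  1.57080164e+00]), 'joint_vel': array([ 1.17885271e-04,  1.23297737e-03, -4.26805317e-04, -2.66934456e-03,
        8.71374549e-05,  4.54497814e-04]), 'tau': array([ 5.49197521e-04, -4.05678678e+01,  2.53921705e+01,  1.86090474e-02,
       -2.46792342e-05, -9.46579604e-06]), 'position': array([ 0.14428628, -0.50408923,  0.24445205]), 'tool_rot': array([ 9.90300582e-01,  1.38938052e-01, -1.41891730e-04, -9.77289164e-04]), 'ft_force': array([0.54542998, 0.32166547, 1.2825562 ]), 'wrist_torque': array([0.01666919, 0.03496743, 0.00209982]), 'grasp_force': 0.0, 'grip_width': 0.08562592292309329}
scene {'fovy': 49.05052967569965, 'cx': 279.48243379736334, 'cy': 206.36340662422447, 'distortion': array([-0.00973501,  0.        ,  0.        ,  0.        ,  0.        ]), 'R': array([[ 0.66571106,  0.74594845,  0.01974062],
       [ 0.47475619, -0.4029831 , -0.78243925],
       [-0.57570421,  0.53025045, -0.62241395]]), 't': array([-0.30118169, -0.171782  ,  1.59429805])}
s
[... 198 characters left out ...]
0.54627698, -0.01769267],
       [ 0.31588809,  0.45731783, -0.83130928],
       [-0.44603395, -0.70174202, -0.55552845]]), 't': array([ 0.44592515, -0.02797984,  1.71852559])}
{'fovy': 60.936227425363825, 'cx': 280.0157152720111, 'cy': 205.64392098491768, 'distortion': array([-0.05229561,  0.        ,  0.        ,  0.        ,  0.        ]), 'T_tool_cam': array([[ 4.52115208e-04, -9.44944223e-01, -3.27231127e-01,
         8.32435277e-02],
       [ 9.99999877e-01,  4.94176291e-04, -4.53926227e-05,
        -3.62452581e-04],
       [ 2.04603361e-04, -3.27231066e-01,  9.44944330e-01,
        -1.29471240e-01],
       [ 0.00000000e+00,  0.00000000e+00,  0.00000000e+00,
         1.00000000e+00]])}
```

View pics/scene0.png

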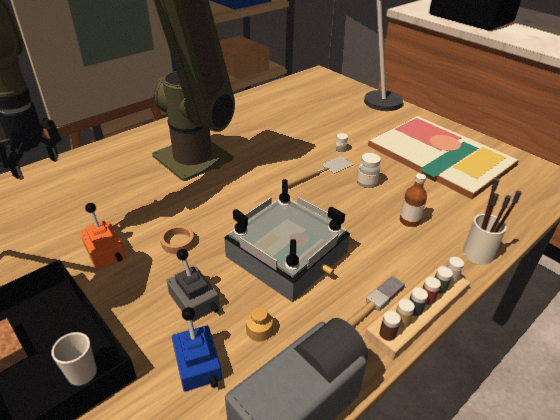

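View pics/side0.png

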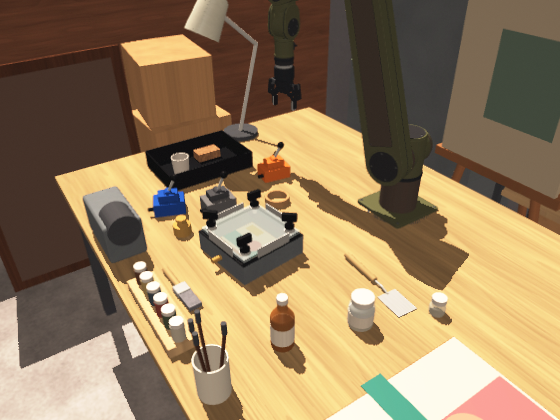

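Scene view: the chamber is in the middle at (287,242). There are three switch boxes: orange (102,240), grey (192,290) and blue (195,357). The grey one, right of the chamber, fits the description. I'll enlarge the crop to confirm.

```bash
cat > h.py <<'E'
import numpy as np, cv2
from workcell import robot
from scipy.spatial.transform import Rotation as Ro
def K(c): 
    f=210/np.tan(np.radians(c["fovy"]/2)); return np.array([[f,0,c["cx"]],[0,f,c["cy"]],[0,0,1]])
def pose(n,s=None):
    c=robot.calibration(n)
    if n!="wrist": return c,np.array(c["R"]),np.array(c["t"])
    s=s or robot.observe(); T=np.eye(4); T[:3,:3]=Ro.from_quat(s["tool_rot"]).as_matrix(); T[:3,3]=s["position"]
    M=np.linalg.inv(T@c["T_tool_cam"]); return c,M[:3,:3],M[:3,3]
def onplane(P,px,z):
    c,R,t=P; u=cv2.undistortPoints(np.array([[px]],float),K(c),c["distortion"])[0,0]
    d=R.T@np.array([u[0],u[1],1]); o=-R.T@t; return o+d*(z-o[2])/d[2]
def proj(P,X):
    c,R,t=P; return cv2.projectPoints(np.array(X,float).reshape(-1,3),cv2.Rodrigues(R)[0],t,K(c),c["distortion"])[0][:,0]
E
python3 - <<'E'
import cv2,numpy as np
a=cv2.imread("pics/scene0.png")[170:330,150:362]; b=cv2.imread("pics/side0.png")[165:285,150:310]
cv2.imwrite("pics/c1.png",cv2.resize(a,(795,600),interpolation=cv2.INTER_CUBIC))
cv2.imwrite("pics/c2.png",cv2.resize(b,(800,600),interpolation=cv2.INTER_CUBIC))
E
```

```text
(no output)
```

View pics/c1.png

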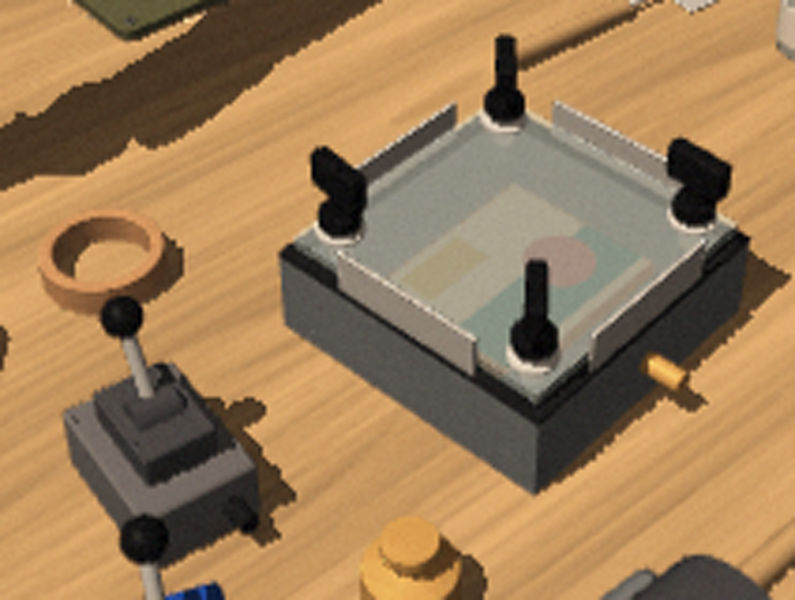

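View pics/c2.png

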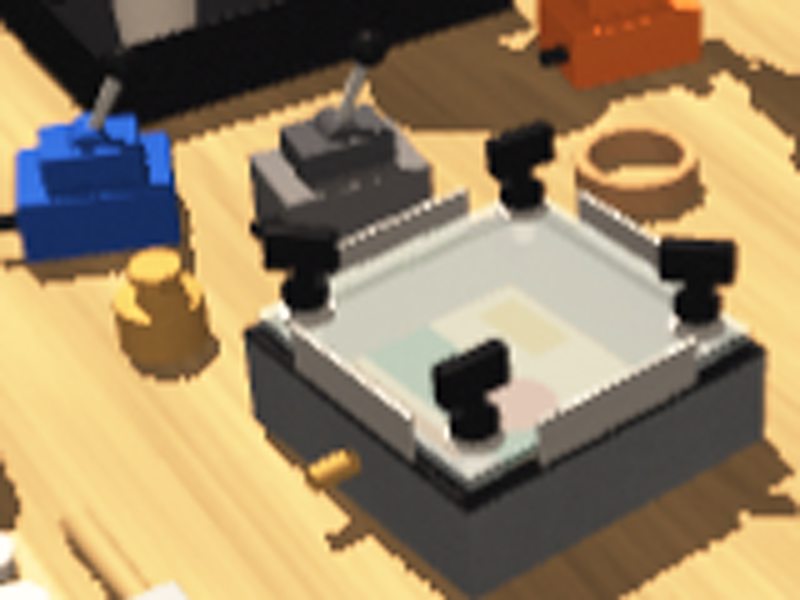

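The grey box's ball is at about (122,317) in the scene crop and (368,47) in the side crop. Its box is grey and it stands beside the chamber, so it is the one meant. The blue and orange ones are decoys. Knobs in the scene crop: nl (506,65), nr (338,175), fl (698,167), fr (537,295).

```bash
python3 - <<'E'
from h import *
S=pose("scene");D=pose("side")
s=lambda u,v:(150+u/3.75,170+v/3.75)
d=lambda u,v:(150+u/5,165+v/5)
def tri(a,b):
    A=[];B=[]
    for P,px in((S,a),(D,b)):
        o=onplane(P,px,0.); o2=onplane(P,px,1.); v=(o2-o)/np.linalg.norm(o2-o); M=np.eye(3)-np.outer(v,v);A.append(M);B.append(M@o)
    return np.linalg.solve(sum(A),sum(B))
k={}
for n,a,b in(("nl",(506,68),(697,262)),("nr",(338,175),(520,150)),("fl",(698,167),(470,372)),("fr",(537,295),(300,248))):
    a=s(*a);b=d(*b);k[n]=(onplane(S,a,.132)+onplane(D,b,.132))/2
    print(n,tri(a,b),onplane(S,a,.132),onplane(D,b,.132))
c=sum(k.values())/4;v=(k['fl']-k['nl'])+(k['fr']-k['nr']);w=(k['nl']-k['nr'])+(k['fl']-k['fr'])
print("mid",c,np.degrees(np.arctan2(v[1],v[0])),np.degrees(np.arctan2(-w[0],w[1])),np.linalg.norm(v)/2)
print("tip",tri(s(122,317),d(368,47)))
q={}
for n,x,y in(("nr",282,258),("fr",538,410),("fl",748,240)): q[n]=onplane(S,s(x,y),.07);print(n,q[n])
a=q['fl']-q['fr'];b=q['fr']-q['nr'];print(np.degrees(np.arctan2(-a[0],a[1])),np.degrees(np.arctan2(b[1],b[0])),(q['fl']+q['nr'])/2)
# switch box top corners z=.05
for p in((65,415),(155,548),(258,475)): print(onplane(S,s(*p),.05))
print("pivot",onplane(S,s(155,400),.072))
E
```

```text
nl [4.69744388e-01 4.31951317e-04 1.28928781e-01] [ 0.47369933 -0.00282857  0.132     ] [0.47148067 0.00356749 0.132     ]
nr [ 0.49030939 -0.16766388  0.13091245] [ 0.49043383 -0.16815351  0.132     ] [ 0.49205353 -0.16545345  0.132     ]
fl [0.6384893  0.02086072 0.1314018 ] [0.63955839 0.02003343 0.132     ] [0.6382938  0.02121221 0.132     ]
fr [ 0.659502   -0.14588099  0.13144368] [ 0.6595427  -0.14618373  0.132     ] [ 0.66018618 -0.14485878  0.132     ]
mid [ 0.56565605 -0.07283311  0.132     ] 7.068753691245589 6.773961506086262 0.16876114860099012
tip [ 0.50643312 -0.34611535  0.12824174]
nr [ 0.47508622 -0.20671701  0.07      ]
fr [ 0.68883868 -0.16947953  0.07      ]
fl [0.66867512 0.04803728 0.07      ]
5.296119916167411 9.88223400890036 [ 0.57188067 -0.07933987  0.07      ]
[ 0.48572798 -0.3840821   0.05      ]
[ 0.60927651 -0.39856222  0.05      ]
[ 0.60376583 -0.32123225  0.05      ]
pivot [ 0.53022192 -0.34410163  0.072     ]
```

Call:
drive_tool --deltas '[{"hand": 8.0,"offset": [3.3,-1.9,-0.5],"yaw": 0},{"hand": 8.0,"offset": [3.3,-1.9,-0.5],"yaw": 0},{"hand": 8.0,"offset": [3.3,-1.9,-0.5],"yaw": 0},{"hand": 8.0,"offset": [3.3,-1.9,-0.5],"yaw": 0},{"hand": 8.0,"offset": [3.3,-1.9,-0.5],"yaw": 0},{"hand": 8.0,"offset": [3.3,-1.9,-0.5],"yaw": 0},{"hand": 8.0,"offset": [3.3,-1.9,-0.5],"yaw": 0},{"hand": 8.0,"offset": [3.3,-1.9,-0.5],"yaw": 0}]'

```text
clock: 0.9
position: [0.3571, -0.2845, 0.2852]
tool_rot: [0.99, 0.139, -0.0, -0.0]
ft_force: [0.9, -0.4, -1.1]
grip_width: 0.0801
grasp_force: 0.0
```

Call:
drive_tool --deltas '[{"hand": 8.0,"offset": [3.3,-1.9,-0.5],"yaw": 0},{"hand": 8.0,"offset": [3.3,-1.9,-0.5],"yaw": 0},{"hand": 8.0,"offset": [3.3,-1.9,-0.5],"yaw": 0},{"hand": 8.0,"offset": [3.3,-1.9,-0.5],"yaw": 0},{"hand": 8.0,"offset": [3.3,-1.9,-0.5],"yaw": 0},{"hand": 8.0,"offset": [3.3,-1.9,-0.5],"yaw": 0},{"hand": 8.0,"offset": [3.3,-1.9,-0.5],"yaw": 0},{"hand": 8.0,"offset": [3.3,-1.9,-0.5],"yaw": 0}]'

```text
clock: 1.7
position: [0.5691, -0.0658, 0.325]
tool_rot: [0.99, 0.139, -0.0, -0.0]
ft_force: [0.5, -0.3, 0.0]
grip_width: 0.08
grasp_force: 0.0
```

```bash
cat >> h.py <<'E'
def go(x,y,z,h=None):
    "print what remains to the target, in tool axes (cm, rad)"
    s=robot.observe(); R=Ro.from_quat(s["tool_rot"]).as_matrix()
    hh=np.arctan2(R[1,0],R[0,0])
    print("t%.2f pos"%s["clock"],np.round(s["position"],4),"h %.3f"%hh,"j",np.round(s["joints"],2),"w %.4f"%s["grip_width"],"F",np.round(s["ft_force"],1), "T",np.round(s["wrist_torque"],2),"zax",np.round(R[:,2],3))
    d=(R.T@(np.array([x,y,z])-s["position"]))*100
    if h is not None: print("offset",np.round(d,2),"yaw %.3f"%(-((h-hh+np.pi)%(2*np.pi)-np.pi)))
    else: print("offset",np.round(d,2))
E
python3 -c "
from h import *
go(.566,-.073,.32,2.46)"
```

```text
t1.70 pos [ 0.5691 -0.0658  0.325 ] h 0.279 j [-0.12  0.33  0.16  1.41 -0.    2.75] w 0.0800 F [ 0.5 -0.3  0. ] T [-0.04 -0.04  0.01] zax [-0.001 -0.    -1.   ]
offset [-0.5   0.61  0.5 ] yaw -2.181
```

```bash
python3 - <<'E'
from h import *
P=pose("wrist"); f=robot.grab_frame("wrist"); cv2.imwrite("pics/w1.png",cv2.resize(f[:,:,::-1],(800,600),interpolation=cv2.INTER_CUBIC))
y=.12
for n,a,b in(("nl",-1,1),("nr",-1,-1),("fl",1,1),("fr",1,-1)):
    X=np.array([.5657,-.0728,.146])+.085*np.array([a*np.cos(y)-b*np.sin(y),a*np.sin(y)+b*np.cos(y),0]); print(n,X[:2],proj(P,X)*800/560)
np.savez("w1.npz",R=P[1],t=P[2])
E
```

```text
nl [0.47113573 0.0014132 ] [[265.2873623  366.16151373]]
nr [ 0.4914868  -0.16736427] [[510.41922821 401.12287532]]
fl [0.6399132  0.02176427] [[287.68030064 102.06725051]]
fr [ 0.66026427 -0.1470132 ] [[575.95354834 151.1483631 ]]
```

View pics/w1.png

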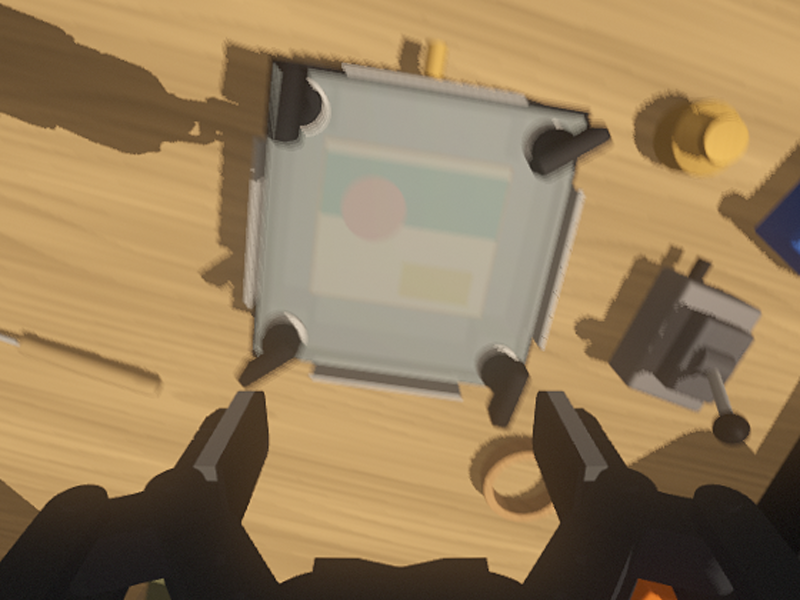

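Wrist view (800x600): the knobs sit within 5 px of the prediction: fl (289,102), fr (573,150), nl (270,360), nr (508,395). The grey lever's ball is at (731,429), leaning toward the robot, and its box is at about (690,340).

```bash
python3 - <<'E'
from h import *
P=pose("wrist");d=np.load("w1.npz");P=(P[0],d["R"],d["t"])
o=lambda u,v,z:onplane(P,(u*.7,v*.7),z)
for n,a,b in(("nl",(246,378),(296,340)),("nr",(499,418),(517,364)),("fl",(287,137),(291,66)),("fr",(538,166),(604,133))):
    a,b=o(*a,.146),o(*b,.146);v=b-a;print(n,(a+b)/2,"len",np.linalg.norm(v),"q",.12-np.arctan2(v[1],v[0]), "or +-pi")
print("tip",o(731,429,.128))
c=[o(x,y,.05) for x,y in((690,278),(760,313),(698,408),(612,358))]
for x in c:print(x)
for p in ((668,322),(753,340),(706,378),(637,363)): print("block",o(*p,.075))
E
```

```text
nl [ 0.47722031 -0.00106436  0.146     ] len 0.046229262295823914 q 0.7459785082063505 or +-pi
nr [ 0.49810508 -0.16300857  0.146     ] len 0.043325589023896556 q 0.05802312704772575 or +-pi
fl [0.64007477 0.02106564 0.146     ] len 0.03880335891628213 q -0.037785555949966576 or +-pi
fr [ 0.66022975 -0.14374276  0.146     ] len 0.042054258804583515 q 0.9355499587782962 or +-pi
tip [ 0.50459239 -0.34868343  0.128     ]
[ 0.59530837 -0.31272996  0.05      ]
[ 0.58391943 -0.38870381  0.05      ]
[ 0.48245087 -0.37900133  0.05      ]
[ 0.50803908 -0.27846582  0.05      ]
block [ 0.55934736 -0.29543989  0.075     ]
block [ 0.56459256 -0.37368329  0.075     ]
block [ 0.52139119 -0.35101229  0.075     ]
block [ 0.51824468 -0.28638403  0.075     ]
```

Call:
drive_tool --deltas '[{"hand": 5.0,"offset": [0,0,0],"yaw": -0.14},{"hand": 5.0,"offset": [0,0,0],"yaw": -0.14},{"hand": 5.0,"offset": [0,0,0],"yaw": -0.14},{"hand": 5.0,"offset": [0,0,0],"yaw": -0.14},{"hand": 5.0,"offset": [0,0,0],"yaw": -0.14},{"hand": 5.0,"offset": [0,0,0],"yaw": -0.14},{"hand": 5.0,"offset": [0,0,0],"yaw": -0.14},{"hand": 5.0,"offset": [0,0,0],"yaw": -0.14}]'

```text
clock: 2.55
position: [0.568, -0.0673, 0.3247]
tool_rot: [0.763, 0.646, -0.0, -0.0]
ft_force: [0.0, -0.7, 0.7]
grip_width: 0.0501
grasp_force: 0.0
```

Call:
drive_tool --deltas '[{"hand": 5.0,"offset": [0,0,0],"yaw": -0.14},{"hand": 5.0,"offset": [0,0,0],"yaw": -0.14},{"hand": 5.0,"offset": [0,0,0],"yaw": -0.14},{"hand": 5.0,"offset": [0,0,0],"yaw": -0.14},{"hand": 5.0,"offset": [0,0,0],"yaw": -0.14},{"hand": 5.0,"offset": [0,0,0],"yaw": -0.14},{"hand": 5.0,"offset": [0,0,0],"yaw": -0.14},{"hand": 5.0,"offset": [0,0,0],"yaw": -0.14}]'

```text
clock: 3.35
position: [0.568, -0.0673, 0.3247]
tool_rot: [0.304, 0.953, -0.0, -0.001]
ft_force: [0.0, 0.1, -0.4]
grip_width: 0.05
grasp_force: 0.0
```

Call:
drive_tool --deltas '[{"hand": 5.0,"offset": [0,0,0],"yaw": -0.13},{"hand": 5.0,"offset": [0,0,0],"yaw": -0.13},{"hand": 5.0,"offset": [0,0,0],"yaw": -0.13},{"hand": 5.0,"offset": [0,0,0],"yaw": -0.13},{"hand": 5.0,"offset": [0,0,0],"yaw": -0.13},{"hand": 5.0,"offset": [2.6,3.2,3.0],"yaw": 0},{"hand": 5.0,"offset": [2.6,3.2,3.0],"yaw": 0},{"hand": 5.0,"offset": [2.6,3.2,3.0],"yaw": 0}]'

```text
clock: 4.15
position: [0.4882, 0.0254, 0.2357]
tool_rot: [-0.013, 1.0, 0.0, -0.0]
ft_force: [1.4, 0.8, 0.2]
grip_width: 0.0497
grasp_force: 0.0
```

```bash
python3 -c "
from h import *
go(.493,-.1665,.130,3.18)"
```

```text
t4.15 pos [0.4882 0.0254 0.2357] h -3.116 j [ 0.05  0.2  -0.24  1.13  0.    0.03] w 0.0497 F [1.4 0.8 0.2] T [ 0.05 -0.04 -0.01] zax [-0.  0. -1.]
offset [  0.02 -19.2   10.56] yaw -0.012
```

Call:
drive_tool --deltas '[{"hand": 5.0,"offset": [0,-4.8,0],"yaw": 0},{"hand": 5.0,"offset": [0,-4.8,0.5],"yaw": 0},{"hand": 5.0,"offset": [0,-4.8,1.0],"yaw": 0},{"hand": 5.0,"offset": [0,-4.8,1.5],"yaw": 0},{"hand": 5.0,"offset": [0,0,0],"yaw": 0}]'

```text
clock: 4.65
position: [0.4933, -0.1714, 0.2049]
tool_rot: [-0.01, 1.0, -0.001, -0.002]
ft_force: [-0.4, 0.3, -1.0]
grip_width: 0.0501
grasp_force: 0.0
```

```bash
python3 - <<'E'
from h import *
go(.493,-.1665,.130,3.18)
P=pose("wrist"); f=robot.grab_frame("wrist"); cv2.imwrite("pics/w2.png",cv2.resize(f[:,:,::-1],(800,600),interpolation=cv2.INTER_CUBIC))
np.savez("w2.npz",R=P[1],t=P[2]); print(proj(P,[.493,-.1665,.146])/.7,proj(P,[.493,-.1665,.118])/.7)
E
```

```text
t4.65 pos [ 0.4933 -0.1714  0.2049] h -3.121 j [-0.33  0.28 -0.22  1.07 -0.   -0.35] w 0.0501 F [-0.4  0.3 -1. ] T [ 0.04  0.03 -0.03] zax [-0.003 -0.001 -1.   ]
offset [-0.    0.5   7.49] yaw -0.018
[[411.92984421 341.58033474]] [[410.64505234 316.29211544]]
```

View pics/w2.png

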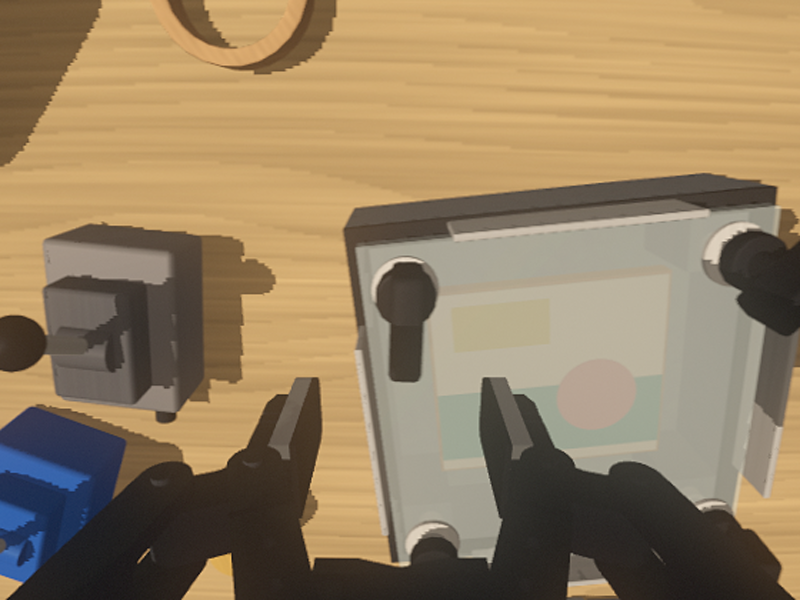

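Wrist close-up: nr knob bar runs from about (407,265) to (404,380), lower top end at (404,380), bar width 390–420. The lever ball is at the left edge (18,343).

```bash
python3 - <<'E'
from h import *
P=pose("wrist");d=np.load("w2.npz");P=(P[0],d["R"],d["t"])
o=lambda u,v,z:onplane(P,(u*.7,v*.7),z)
print(o(404,380,.146),o(404,350,.146)); print(proj(P,[[.4915+s*.023,-.1674,.146] for s in(-1,1)])/.7)
print(o(390,375,.146),o(420,375,.146),o(391,330,.146),o(424,330,.146))
E
```

```text
[ 0.51051057 -0.16928851  0.146     ] [ 0.49680673 -0.16961391  0.146     ]
[[411.42643479 283.76232433]
 [408.28852357 388.56447449]]
[ 0.50830984 -0.1751372   0.146     ] [ 0.50804256 -0.16272262  0.146     ] [ 0.48811365 -0.17503017  0.146     ] [ 0.48782977 -0.1618107   0.146     ]
```

Call:
drive_tool --deltas '[{"hand": 5.0,"offset": [0.3,0.3,2.5],"yaw": 0},{"hand": 5.0,"offset": [0,0,2.5],"yaw": 0},{"hand": 5.0,"offset": [0,0,2.5],"yaw": 0},{"hand": 0.8,"offset": [0,0,0],"yaw": 0},{"hand": 0.8,"offset": [0,0,0],"yaw": 0},{"hand": 0.8,"offset": [0,0,0],"yaw": 0},{"hand": 0.8,"offset": [0,0,0],"yaw": 0},{"hand": 0.8,"offset": [0,0,0],"yaw": 0}]' --grip_force 40

```text
clock: 5.5
position: [0.4906, -0.1691, 0.1323]
tool_rot: [-0.012, 1.0, -0.006, -0.002]
ft_force: [-2.8, -18.5, -12.1]
grip_width: 0.0132
grasp_force: 41.0
```

```bash
python3 - <<'E'
from h import *
go(.4905,-.168,.130,2.46)
E
```

```text
t5.50 pos [ 0.4906 -0.1691  0.1323] h -3.117 j [-0.32  0.32 -0.36  0.89 -0.01 -0.35] w 0.0132 F [ -2.8 -18.5 -12.1] T [-2.89  0.42 -0.03] zax [-0.003 -0.012 -1.   ]
offset [0.   0.12 0.23] yaw 0.706
```

Call:
drive_tool --deltas '[{"hand": 0.8,"offset": [0,-0.2,0],"yaw": 0},{"hand": 0.8,"offset": [0,0,0],"yaw": 0.12},{"hand": 0.8,"offset": [0,0,0],"yaw": 0.12},{"hand": 0.8,"offset": [0,0,0],"yaw": 0.12},{"hand": 0.8,"offset": [0,0,0],"yaw": 0.12},{"hand": 0.8,"offset": [0,0,0],"yaw": 0.12},{"hand": 0.8,"offset": [0,0,0],"yaw": 0.12},{"hand": 0.8,"offset": [0,0,0],"yaw": 0}]'

```text
clock: 6.3
position: [0.4906, -0.1694, 0.1324]
tool_rot: [0.342, 0.94, -0.004, 0.0]
ft_force: [-2.4, -13.7, -10.4]
grip_width: 0.0135
grasp_force: 41.1
```

```bash
python3 - <<'E'
from h import *
go(.4905,-.169,.130,2.46)
E
```

```text
t6.30 pos [ 0.4906 -0.1694  0.1324] h 2.445 j [-0.33  0.33 -0.36  0.89 -0.01  0.37] w 0.0135 F [ -2.4 -13.7 -10.4] T [-1.94  0.37 -0.12] zax [-0.003 -0.008 -1.   ]
offset [0.03 0.03 0.24] yaw -0.015
```

Call:
drive_tool --deltas '[{"hand": 5,"offset": [0,0,0],"yaw": 0},{"hand": 5,"offset": [0,0,0],"yaw": 0},{"hand": 5,"offset": [0,0,-2.5],"yaw": 0},{"hand": 5,"offset": [0,0,-3.5],"yaw": -0.125},{"hand": 5,"offset": [0,0,0],"yaw": -0.125},{"hand": 5,"offset": [0,0,0],"yaw": -0.125},{"hand": 5,"offset": [0,0,0],"yaw": -0.125},{"hand": 5,"offset": [0,0,0],"yaw": -0.125}]'

```text
clock: 7.1
position: [0.4925, -0.1653, 0.1938]
tool_rot: [0.031, 1.0, -0.0, 0.001]
ft_force: [-0.8, 0.2, -0.9]
grip_width: 0.0499
grasp_force: 0.0
```

Call:
drive_tool --deltas '[{"hand": 5,"offset": [0,0,0],"yaw": -0.125},{"hand": 5,"offset": [-3.2,3.6,0],"yaw": 0},{"hand": 5,"offset": [-3.2,3.6,0],"yaw": 0},{"hand": 5,"offset": [-3.2,3.6,0],"yaw": 0},{"hand": 5,"offset": [-3.2,3.6,0],"yaw": 0},{"hand": 5,"offset": [-3.2,3.6,0],"yaw": 0},{"hand": 5,"offset": [0,0,0],"yaw": 0}]'

```text
clock: 7.8
position: [0.6452, 0.0289, 0.193]
tool_rot: [-0.032, 0.999, 0.001, 0.003]
ft_force: [-0.4, 0.6, -0.5]
grip_width: 0.0498
grasp_force: 0.0
```

```bash
python3 - <<'E'
from h import *
go(.639,.0195,.130,3.2)
P=pose("wrist"); f=robot.grab_frame("wrist"); cv2.imwrite("pics/w3.png",cv2.resize(f[:,:,::-1],(800,600),interpolation=cv2.INTER_CUBIC))
np.savez("w3.npz",R=P[1],t=P[2]); print(proj(P,[[.639-s,.0195,.146] for s in (-.023,0,.023)])/.7)
E
```

```text
t7.80 pos [0.6452 0.0289 0.193 ] h -3.077 j [ 0.04  0.49  0.08  1.15  0.   -0.02] w 0.0498 F [-0.4  0.6 -0.5] T [-0.07  0.11  0.01] zax [ 0.005  0.003 -1.   ]
offset [ 0.71 -0.91  6.29] yaw 0.006
[[372.68213777 391.04705523]
 [375.49151865 337.64554985]
 [378.56990399 279.68350871]]
```

View pics/w3.png

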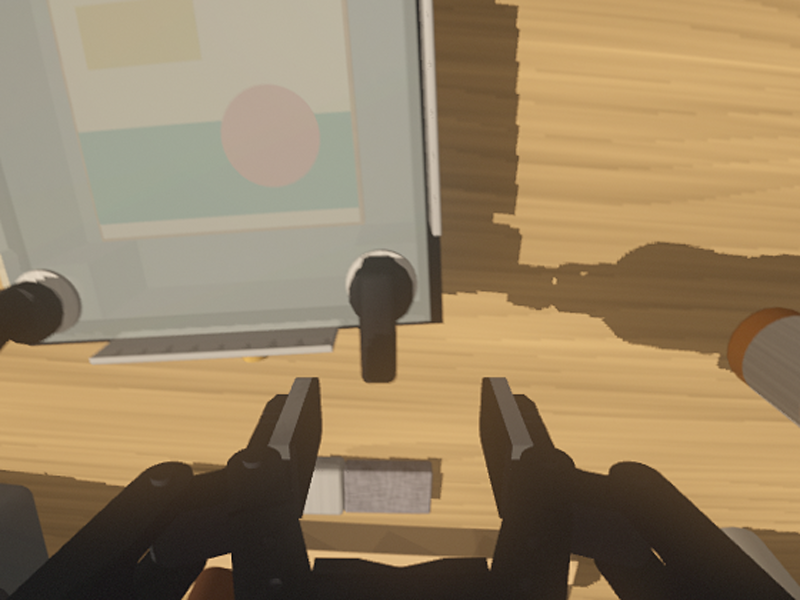

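fl knob: bar runs from (379,258) to (378,381), columns 361–397. It is within 2 mm of the prediction.

Call:
drive_tool --deltas '[{"hand": 5.0,"offset": [0.9,-0.8,2.1],"yaw": 0},{"hand": 5.0,"offset": [0,0,2.1],"yaw": 0},{"hand": 5.0,"offset": [0,0,2.1],"yaw": 0},{"hand": 0.8,"offset": [0,0,0],"yaw": 0},{"hand": 0.8,"offset": [0,0,0],"yaw": 0},{"hand": 0.8,"offset": [0,0,0],"yaw": 0},{"hand": 0.8,"offset": [0,0,0],"yaw": 0},{"hand": 0.8,"offset": [0,0,0],"yaw": 0}]' --grip_force 40

```text
clock: 8.65
position: [0.6311, 0.0194, 0.13]
tool_rot: [-0.03, 1.0, 0.005, -0.001]
ft_force: [-1.8, 13.9, -3.0]
grip_width: 0.0135
grasp_force: 38.8
```

```bash
python3 - <<'E'
from h import *
go(.637,.0205,.130,2.46)
E
```

```text
t8.65 pos [0.6311 0.0194 0.13  ] h -3.081 j [ 0.03  0.51 -0.06  1.    0.01 -0.03] w 0.0135 F [-1.8 13.9 -3. ] T [2.14 0.56 0.08] zax [-0.002  0.01  -1.   ]
offset [-0.59  0.07 -0.  ] yaw 0.742
```

Call:
drive_tool --deltas '[{"hand": 3.0,"offset": [0,0,0],"yaw": 0},{"hand": 3.0,"offset": [-0.6,0.1,0],"yaw": 0},{"hand": 3.0,"offset": [0,0,0],"yaw": 0},{"hand": 0.8,"offset": [0,0,0],"yaw": 0},{"hand": 0.8,"offset": [0,0,0],"yaw": 0},{"hand": 0.8,"offset": [0,0,0],"yaw": 0},{"hand": 0.8,"offset": [0,0,0],"yaw": 0}]'

```text
clock: 9.35
position: [0.6396, 0.02, 0.1307]
tool_rot: [-0.03, 1.0, 0.004, 0.002]
ft_force: [-0.3, 12.1, 3.7]
grip_width: 0.0134
grasp_force: 40.9
```

```bash
python3 - <<'E'
from h import *
go(.637,.0205,.130,2.46)
E
```

```text
t9.35 pos [0.6396 0.02   0.1307] h -3.082 j [ 0.03  0.52 -0.05  1.01  0.01 -0.03] w 0.0134 F [-0.3 12.1  3.7] T [1.9  0.05 0.01] zax [ 0.003  0.009 -1.   ]
offset [0.26 0.07 0.07] yaw 0.741
```

Call:
drive_tool --deltas '[{"hand": 0.8,"offset": [0,0.1,0],"yaw": 0},{"hand": 0.8,"offset": [0,0,0],"yaw": 0.12},{"hand": 0.8,"offset": [0,0,0],"yaw": 0.12},{"hand": 0.8,"offset": [0,0,0],"yaw": 0.12},{"hand": 0.8,"offset": [0,0,0],"yaw": 0.12},{"hand": 0.8,"offset": [0,0,0],"yaw": 0.12},{"hand": 0.8,"offset": [0,0,0],"yaw": 0.12},{"hand": 0.8,"offset": [0,0,0],"yaw": 0.02}]'

```text
clock: 10.15
position: [0.6393, 0.0189, 0.1307]
tool_rot: [0.335, 0.942, 0.002, 0.0]
ft_force: [-1.5, 6.1, 3.8]
grip_width: 0.0138
grasp_force: 41.0
```

```bash
python3 - <<'E'
from h import *
go(.639,.0205,.130,2.46)
E
```

```text
t10.15 pos [0.6393 0.0189 0.1307] h 2.458 j [ 0.03  0.52 -0.05  1.01  0.    0.71] w 0.0138 F [-1.5  6.1  3.8] T [1.01 0.12 0.15] zax [ 0.002  0.004 -1.   ]
offset [0.12 0.11 0.07] yaw -0.002
```

Call:
drive_tool --deltas '[{"hand": 0.8,"offset": [0,0,0],"yaw": 0.12},{"hand": 0.8,"offset": [0,0,0],"yaw": 0.12},{"hand": 0.8,"offset": [0,0,0],"yaw": 0.12},{"hand": 0.8,"offset": [0,0,0],"yaw": 0.12},{"hand": 0.8,"offset": [0,0,0],"yaw": 0.12},{"hand": 0.8,"offset": [0,0,0],"yaw": 0.12},{"hand": 0.8,"offset": [0,0,0],"yaw": 0.04},{"hand": 0.8,"offset": [0,0,0],"yaw": 0}]'

```text
clock: 10.95
position: [0.6381, 0.0182, 0.1307]
tool_rot: [0.66, 0.751, 0.001, -0.001]
ft_force: [-3.2, 4.9, 5.7]
grip_width: 0.0132
grasp_force: 41.3
```

```bash
python3 - <<'E'
from h import *
go(.639,.0205,.130,1.69)
E
```

```text
t10.95 pos [0.6381 0.0182 0.1307] h 1.699 j [ 0.03  0.51 -0.05  1.01  0.    1.47] w 0.0132 F [-3.2  4.9  5.7] T [0.74 0.5  0.04] zax [ 0.     0.003 -1.   ]
offset [0.22 0.12 0.07] yaw 0.009
```

Call:
drive_tool --deltas '[{"hand": 0.8,"offset": [0,0,0],"yaw": 0.04},{"hand": 0.8,"offset": [0,0,0],"yaw": 0.03},{"hand": 0.8,"offset": [0,0,0],"yaw": 0}]'

```text
clock: 11.25
position: [0.6382, 0.0179, 0.1307]
tool_rot: [0.685, 0.728, 0.001, -0.001]
ft_force: [-2.9, 2.7, 6.0]
grip_width: 0.0135
grasp_force: 69.4
```

```bash
python3 - <<'E'
from h import *
go(.639,.0205,.130,1.69)
E
```

```text
t11.25 pos [0.6382 0.0179 0.1307] h 1.632 j [ 0.03  0.51 -0.05  1.01  0.    1.54] w 0.0135 F [-2.9  2.7  6. ] T [0.53 0.57 1.16] zax [ 0.     0.002 -1.   ]
offset [0.26 0.1  0.07] yaw -0.058
```

Call:
drive_tool --deltas '[{"hand": 5,"offset": [0,0,0],"yaw": 0},{"hand": 5,"offset": [0,0,0],"yaw": 0},{"hand": 5,"offset": [0,0,-2.5],"yaw": 0},{"hand": 5,"offset": [0,0,-3.5],"yaw": -0.135},{"hand": 5,"offset": [0,0,0],"yaw": -0.135},{"hand": 5,"offset": [0,0,0],"yaw": -0.135},{"hand": 5,"offset": [0,0,0],"yaw": -0.135},{"hand": 5,"offset": [0,0,0],"yaw": -0.135}]'

```text
clock: 12.05
position: [0.6386, 0.0162, 0.1891]
tool_rot: [0.405, 0.914, -0.0, 0.0]
ft_force: [0.1, 0.3, 0.4]
grip_width: 0.05
grasp_force: 0.0
```

Call:
drive_tool --deltas '[{"hand": 5,"offset": [0,-4,0],"yaw": -0.135},{"hand": 5,"offset": [0,-4,0],"yaw": 0},{"hand": 5,"offset": [0,-4,0],"yaw": 0},{"hand": 5,"offset": [0,-4,0],"yaw": 0},{"hand": 5,"offset": [0,-4,0],"yaw": 0},{"hand": 5,"offset": [0,-4,0],"yaw": 0},{"hand": 5,"offset": [0,0,0],"yaw": 0},{"hand": 5,"offset": [0,0,0],"yaw": 0}]'

```text
clock: 12.85
position: [0.4792, -0.1635, 0.1893]
tool_rot: [0.345, 0.938, 0.0, 0.0]
ft_force: [0.3, -0.6, -0.2]
grip_width: 0.0503
grasp_force: 0.0
```

```bash
python3 - <<'E'
from h import *
go(.4905,-.170,.130,2.445)
E
```

```text
t12.85 pos [ 0.4792 -0.1635  0.1893] h 2.436 j [-0.33  0.26 -0.29  1.02  0.    0.38] w 0.0503 F [ 0.3 -0.6 -0.2] T [ 0.01 -0.02  0.01] zax [ 0.001  0.    -1.   ]
offset [-1.28  0.23  5.94] yaw -0.009
```

Call:
drive_tool --deltas '[{"hand": 5.0,"offset": [-1.3,0.2,0],"yaw": 0},{"hand": 5.0,"offset": [0,0,3],"yaw": 0},{"hand": 5.0,"offset": [0,0,2.9],"yaw": 0},{"hand": 0.8,"offset": [0,0,0],"yaw": 0},{"hand": 0.8,"offset": [0,0,0],"yaw": 0},{"hand": 0.8,"offset": [0,0,0],"yaw": 0},{"hand": 0.8,"offset": [0,0,0],"yaw": 0},{"hand": 0.8,"offset": [0,0,0],"yaw": 0}]'

```text
clock: 13.65
position: [0.4911, -0.1702, 0.1308]
tool_rot: [0.344, 0.939, -0.001, 0.001]
ft_force: [-0.7, -4.4, -3.7]
grip_width: 0.0132
grasp_force: 40.6
```

```bash
python3 - <<'E'
from h import *
go(.4905,-.170,.130,1.69)
E
```

```text
t13.65 pos [ 0.4911 -0.1702  0.1308] h 2.439 j [-0.33  0.33 -0.36  0.88 -0.    0.37] w 0.0132 F [-0.7 -4.4 -3.7] T [-0.68  0.16  0.13] zax [ 0.001 -0.002 -1.   ]
offset [ 0.06 -0.02  0.08] yaw 0.749
```

Good grip. Turn nr home: 0.75 rad plus a press onto the stop.

Call:
drive_tool --deltas '[{"hand": 0.8,"offset": [0,0,0],"yaw": 0.12},{"hand": 0.8,"offset": [0,0,0],"yaw": 0.12},{"hand": 0.8,"offset": [0,0,0],"yaw": 0.12},{"hand": 0.8,"offset": [0,0,0],"yaw": 0.12},{"hand": 0.8,"offset": [0,0,0],"yaw": 0.12},{"hand": 0.8,"offset": [0,0,0],"yaw": 0.12},{"hand": 0.8,"offset": [0,0,0],"yaw": 0.06},{"hand": 0.8,"offset": [0,0,0],"yaw": 0.03}]'

```text
clock: 14.45
position: [0.4906, -0.1705, 0.1309]
tool_rot: [0.685, 0.728, -0.001, 0.001]
ft_force: [-3.7, -6.1, -1.3]
grip_width: 0.0131
grasp_force: 70.7
```

```bash
python3 - <<'E'
from h import *
go(.4905,-.170,.130,1.69)
E
```

```text
t14.45 pos [ 0.4906 -0.1705  0.1309] h 1.631 j [-0.33  0.33 -0.36  0.88 -0.    1.18] w 0.0131 F [-3.7 -6.1 -1.3] T [-0.58  0.62  1.83] zax [ 0.    -0.003 -1.   ]
offset [ 0.05 -0.    0.09] yaw -0.059
```

Call:
drive_tool --deltas '[{"hand": 5,"offset": [0,0,0],"yaw": 0},{"hand": 5,"offset": [0,0,0],"yaw": 0},{"hand": 5,"offset": [0,0,-2.5],"yaw": 0},{"hand": 5,"offset": [0,0,-3.5],"yaw": -0.125},{"hand": 5,"offset": [0,0,0],"yaw": -0.125},{"hand": 5,"offset": [0,0,0],"yaw": -0.125},{"hand": 5,"offset": [0,0,0],"yaw": -0.125},{"hand": 5,"offset": [0,0,0],"yaw": -0.125}]'

```text
clock: 15.25
position: [0.4916, -0.1692, 0.1911]
tool_rot: [0.427, 0.904, 0.001, 0.001]
ft_force: [-0.3, 0.2, -1.2]
grip_width: 0.05
grasp_force: 0.0
```

Call:
drive_tool --deltas '[{"hand": 5,"offset": [0,0,0],"yaw": -0.125},{"hand": 5,"offset": [0,0,0],"yaw": -0.125},{"hand": 5,"offset": [2.9,3.1,0],"yaw": 0},{"hand": 5,"offset": [2.9,3.1,0],"yaw": 0},{"hand": 5,"offset": [2.9,3.1,0],"yaw": 0},{"hand": 5,"offset": [2.9,3.1,0],"yaw": 0},{"hand": 5,"offset": [0,0,0],"yaw": 0},{"hand": 5,"offset": [0,0,0],"yaw": 0}]'

```text
clock: 16.05
position: [0.4719, 0.0004, 0.1909]
tool_rot: [0.312, 0.95, 0.0, 0.001]
ft_force: [0.7, -1.2, 0.1]
grip_width: 0.05
grasp_force: 0.0
```

```bash
python3 - <<'E'
from h import *
go(.470,-.0015,.130,2.51)
P=pose("wrist"); f=robot.grab_frame("wrist"); cv2.imwrite("pics/w4.png",cv2.resize(f[:,:,::-1],(800,600),interpolation=cv2.INTER_CUBIC))
v=np.array([np.cos(2.51),np.sin(2.51),0])*.023
np.savez("w4.npz",R=P[1],t=P[2]); print(proj(P,[np.array([.470,-.0015,.146])+s*v for s in (-1,0,1)])/.7)
E
```

```text
t16.05 pos [4.719e-01 4.000e-04 1.909e-01] h 2.507 j [ 0.    0.2  -0.37  1.    0.    0.64] w 0.0500 F [ 0.7 -1.2  0.1] T [-0.01  0.03 -0.07] zax [ 0.002  0.    -1.   ]
offset [ 0.05 -0.27  6.09] yaw -0.003
[[394.9552431  408.22212219]
 [394.5643718  355.39722514]
 [394.14753748 298.03889762]]
```

View pics/w4.png

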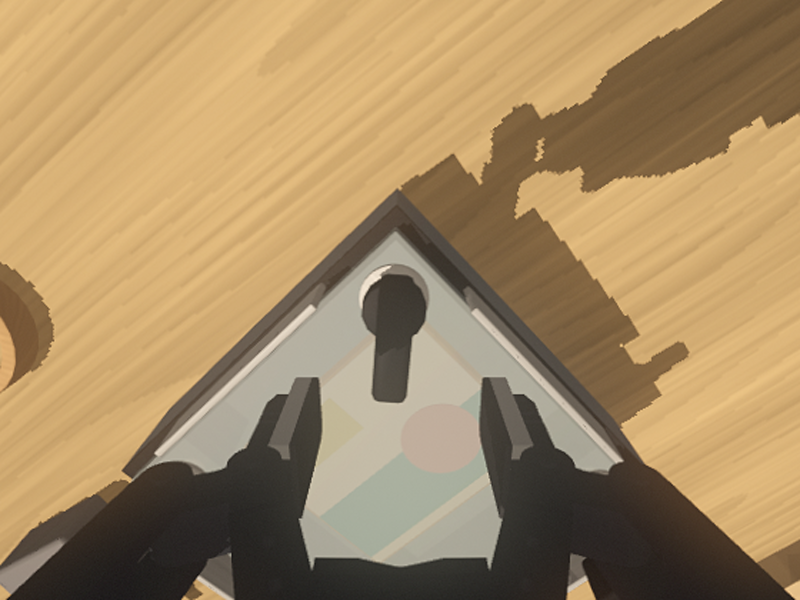

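nl bar runs from (397,275) to (390,402). It is centred as predicted and turned about 0.05 rad from the hand.

Call:
drive_tool --deltas '[{"hand": 5.0,"offset": [0.1,-0.2,0],"yaw": 0.04},{"hand": 5.0,"offset": [0,0,3],"yaw": 0},{"hand": 5.0,"offset": [0,0,3.1],"yaw": 0},{"hand": 0.8,"offset": [0,0,0],"yaw": 0},{"hand": 0.8,"offset": [0,0,0],"yaw": 0},{"hand": 0.8,"offset": [0,0,0],"yaw": 0},{"hand": 0.8,"offset": [0,0,0],"yaw": 0},{"hand": 0.8,"offset": [0,0,0],"yaw": 0}]'

```text
clock: 16.9
position: [0.4704, -0.0021, 0.1302]
tool_rot: [0.333, 0.943, 0.0, 0.001]
ft_force: [1.4, -0.9, -0.6]
grip_width: 0.0137
grasp_force: 41.0
```

```bash
python3 - <<'E'
from h import *
go(.470,-.0015,.130,1.69)
E
```

```text
t16.90 pos [ 0.4704 -0.0021  0.1302] h 2.464 j [-0.    0.25 -0.47  0.84 -0.    0.67] w 0.0137 F [ 1.4 -0.9 -0.6] T [-0.27 -0.14  0.04] zax [ 0.003 -0.001 -1.   ]
offset [0.07 0.02 0.02] yaw 0.774
```

Call:
drive_tool --deltas '[{"hand": 0.8,"offset": [0,0,0],"yaw": 0.12},{"hand": 0.8,"offset": [0,0,0],"yaw": 0.12},{"hand": 0.8,"offset": [0,0,0],"yaw": 0.12},{"hand": 0.8,"offset": [0,0,0],"yaw": 0.12},{"hand": 0.8,"offset": [0,0,0],"yaw": 0.12},{"hand": 0.8,"offset": [0,0,0],"yaw": 0.12},{"hand": 0.8,"offset": [0,0,0],"yaw": 0.07},{"hand": 0.8,"offset": [0,0,0],"yaw": 0.04}]'

```text
clock: 17.7
position: [0.4693, -0.0025, 0.1303]
tool_rot: [0.684, 0.729, -0.001, 0.001]
ft_force: [-1.9, -4.1, 3.5]
grip_width: 0.0133
grasp_force: 69.2
```

```bash
python3 - <<'E'
from h import *
go(.470,-.0015,.130,1.69)
E
```

```text
t17.70 pos [ 0.4693 -0.0025  0.1303] h 1.635 j [-0.    0.25 -0.48  0.85 -0.    1.5 ] w 0.0133 F [-1.9 -4.1  3.5] T [-0.59  0.32  1.68] zax [ 0.001 -0.002 -1.   ]
offset [0.1  0.07 0.02] yaw -0.055
```

Call:
drive_tool --deltas '[{"hand": 5,"offset": [0,0,0],"yaw": 0},{"hand": 5,"offset": [0,0,0],"yaw": 0},{"hand": 5,"offset": [0,0,-2.5],"yaw": 0},{"hand": 5,"offset": [0,0,-3.5],"yaw": -0.13},{"hand": 5,"offset": [0,0,0],"yaw": -0.13},{"hand": 5,"offset": [0,0,0],"yaw": -0.13},{"hand": 5,"offset": [0,0,0],"yaw": -0.13},{"hand": 5,"offset": [0,0,0],"yaw": -0.13}]'

```text
clock: 18.5
position: [0.4696, -0.0016, 0.1896]
tool_rot: [0.413, 0.911, 0.0, 0.0]
ft_force: [-0.7, 0.2, 0.1]
grip_width: 0.0498
grasp_force: 0.0
```

Call:
drive_tool --deltas '[{"hand": 5,"offset": [0,0,0],"yaw": -0.13},{"hand": 5,"offset": [-4,0.25,0],"yaw": 0},{"hand": 5,"offset": [-4,0.25,0],"yaw": 0},{"hand": 5,"offset": [-4,0.25,0],"yaw": 0},{"hand": 5,"offset": [-4,0.25,0],"yaw": 0},{"hand": 5,"offset": [-4,0.25,0],"yaw": 0},{"hand": 5,"offset": [-4,0.25,0],"yaw": 0},{"hand": 5,"offset": [0,0,0],"yaw": 0}]'

```text
clock: 19.3
position: [0.6624, -0.1534, 0.1879]
tool_rot: [0.357, 0.934, -0.0, 0.002]
ft_force: [-1.1, -0.0, -0.3]
grip_width: 0.0501
grasp_force: 0.0
```

Call:
drive_tool --deltas '[{"hand": 5,"offset": [0,0,0],"yaw": 0}]'

```text
clock: 19.4
position: [0.6586, -0.1506, 0.1883]
tool_rot: [0.356, 0.934, 0.0, -0.001]
ft_force: [-0.3, 0.3, -1.1]
grip_width: 0.0504
grasp_force: 0.0
```

```bash
python3 - <<'E'
from h import *
go(.6585,-.15,.130,2.42)
P=pose("wrist"); f=robot.grab_frame("wrist"); cv2.imwrite("pics/w5.png",cv2.resize(f[:,:,::-1],(800,600),interpolation=cv2.INTER_CUBIC))
v=np.array([np.cos(2.42),np.sin(2.42),0])*.023
print(proj(P,[np.array([.6585,-.150,.146])+s*v for s in (-1,0,1)])/.7)
E
```

```text
t19.40 pos [ 0.6586 -0.1506  0.1883] h 2.413 j [-0.22  0.55  0.17  1.19  0.    0.5 ] w 0.0504 F [-0.3  0.3 -1.1] T [0.01 0.01 0.03] zax [-0.001  0.001 -1.   ]
offset [0.04 0.03 5.83] yaw -0.007
[[403.10751016 411.74972356]
 [402.83706834 358.31560391]
 [402.53995515 300.25765749]]
```

View pics/w5.png

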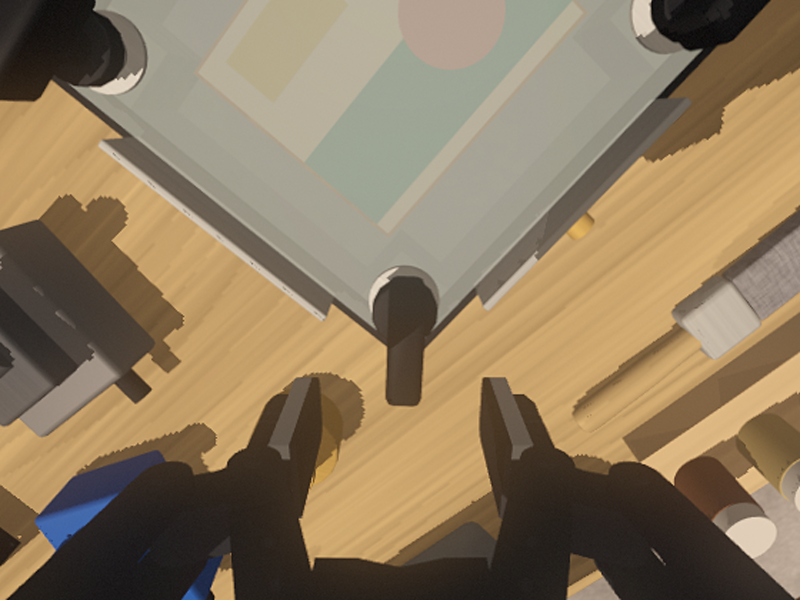

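fr bar runs from (404,285) to (404,405), in line with the hand and centred. Descend and grip.

Call:
drive_tool --deltas '[{"hand": 5.0,"offset": [0,0,0],"yaw": 0},{"hand": 5.0,"offset": [0,0,2.9],"yaw": 0},{"hand": 5.0,"offset": [0,0,2.9],"yaw": 0},{"hand": 0.8,"offset": [0,0,0],"yaw": 0},{"hand": 0.8,"offset": [0,0,0],"yaw": 0},{"hand": 0.8,"offset": [0,0,0],"yaw": 0},{"hand": 0.8,"offset": [0,0,0],"yaw": 0},{"hand": 0.8,"offset": [0,0,0],"yaw": 0}]'

```text
clock: 20.25
position: [0.6593, -0.1489, 0.1327]
tool_rot: [0.355, 0.935, 0.001, 0.001]
ft_force: [0.6, 5.2, 0.5]
grip_width: 0.0135
grasp_force: 40.5
```

```bash
python3 - <<'E'
from h import *
go(.6585,-.15,.130,1.69)
E
```

```text
t20.25 pos [ 0.6593 -0.1489  0.1327] h 2.415 j [-0.22  0.57  0.07  1.06  0.    0.5 ] w 0.0135 F [0.6 5.2 0.5] T [ 0.95 -0.04  0.03] zax [ 0.002  0.002 -1.   ]
offset [-0.01 -0.14  0.27] yaw 0.725
```

Call:
drive_tool --deltas '[{"hand": 0.8,"offset": [0,0,0],"yaw": 0.12},{"hand": 0.8,"offset": [0,0,0],"yaw": 0.12},{"hand": 0.8,"offset": [0,0,0],"yaw": 0.12},{"hand": 0.8,"offset": [0,0,0],"yaw": 0.12},{"hand": 0.8,"offset": [0,0,0],"yaw": 0.12},{"hand": 0.8,"offset": [0,0,0],"yaw": 0.12},{"hand": 0.8,"offset": [0,0,0],"yaw": 0.06},{"hand": 0.8,"offset": [0,0,0],"yaw": 0}]'

```text
clock: 21.05
position: [0.6591, -0.1491, 0.1328]
tool_rot: [0.683, 0.731, 0.001, 0.0]
ft_force: [-1.1, 5.1, 3.2]
grip_width: 0.0133
grasp_force: 64.0
```

```bash
python3 - <<'E'
from h import *
go(.6585,-.15,.130,1.69)
E
```

```text
t21.05 pos [ 0.6591 -0.1491  0.1328] h 1.639 j [-0.22  0.57  0.07  1.06  0.    1.28] w 0.0133 F [-1.1  5.1  3.2] T [0.95 0.21 1.61] zax [ 0.002  0.001 -1.   ]
offset [-0.08 -0.07  0.28] yaw -0.051
```

All four knobs are at their stops. Next: release, lift, and go behind the grey lever with closed fingers.

Call:
drive_tool --deltas '[{"hand": 5,"offset": [0,0,0],"yaw": 0},{"hand": 5,"offset": [0,0,0],"yaw": 0},{"hand": 5,"offset": [0,0,-4],"yaw": 0},{"hand": 5,"offset": [0,0,-4],"yaw": 0.1},{"hand": 0,"offset": [0,0,-2],"yaw": 0.09},{"hand": 0,"offset": [-3.1,-2.6,0],"yaw": 0},{"hand": 0,"offset": [-3.1,-2.6,0],"yaw": 0},{"hand": 0,"offset": [-3.1,-2.6,0],"yaw": 0}]'

```text
clock: 21.85
position: [0.5684, -0.2342, 0.2316]
tool_rot: [0.751, 0.661, -0.0, 0.001]
ft_force: [0.4, -0.3, 0.1]
grip_width: 0.0
grasp_force: 0.0
```

Call:
drive_tool --deltas '[{"hand": 0,"offset": [-3.1,-2.6,0],"yaw": 0},{"hand": 0,"offset": [-3.1,-2.6,0],"yaw": 0},{"hand": 0,"offset": [-3.1,-2.6,0],"yaw": 0},{"hand": 0,"offset": [-3.1,-2.6,0],"yaw": 0},{"hand": 0,"offset": [0,0,0],"yaw": 0},{"hand": 0,"offset": [0,0,0],"yaw": 0}]'

```text
clock: 22.45
position: [0.4496, -0.3437, 0.2315]
tool_rot: [0.752, 0.66, -0.0, 0.0]
ft_force: [0.4, 0.5, 0.1]
grip_width: -0.0003
grasp_force: 0.0
```

```bash
python3 - <<'E'
from h import *
go(.45,-.341,.124,1.45)
f=robot.grab_frame("scene"); g=robot.grab_frame("side")
a=f[170:330,150:362,::-1]; b=g[145:265,150:310,::-1]
cv2.imwrite("pics/s2.png",np.hstack([cv2.resize(a,(400,300),interpolation=cv2.INTER_CUBIC),cv2.resize(b,(400,300),interpolation=cv2.INTER_CUBIC)]))
E
```

```text
t22.45 pos [ 0.4496 -0.3437  0.2315] h 1.440 j [-0.65  0.34 -0.07  1.17 -0.    1.05] w -0.0003 F [0.4 0.5 0.1] T [ 0.02 -0.04 -0.02] zax [ 0.001 -0.001 -1.   ]
offset [ 0.28 -0.   10.75] yaw -0.010
```

View pics/s2.png

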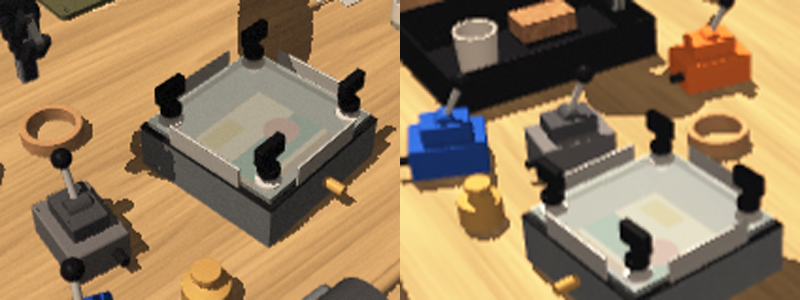

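All four bars now stand parallel along the chamber's y and the cover looks level. The grey lever's ball is at (62,158) in the left half. Descend behind it and push.

Call:
drive_tool --deltas '[{"hand": 0,"offset": [0.2,0,3.6],"yaw": 0},{"hand": 0,"offset": [0,0,3.6],"yaw": 0},{"hand": 0,"offset": [0,0,3.6],"yaw": 0},{"hand": 0,"offset": [0,0,0],"yaw": 0},{"hand": 0,"offset": [0,1.2,0],"yaw": 0},{"hand": 0,"offset": [0,1.2,0],"yaw": 0},{"hand": 0,"offset": [0,1.2,0],"yaw": 0},{"hand": 0,"offset": [0,1.2,0],"yaw": 0}]'

```text
clock: 23.35
position: [0.5004, -0.3472, 0.1249]
tool_rot: [0.75, 0.661, 0.0, 0.001]
ft_force: [-2.1, 0.5, 0.7]
grip_width: 0.0002
grasp_force: 0.8
```

Call:
drive_tool --deltas '[{"hand": 0,"offset": [0,1.0,0],"yaw": 0},{"hand": 0,"offset": [0,1.0,0],"yaw": 0},{"hand": 0,"offset": [0,0.7,0],"yaw": 0},{"hand": 0,"offset": [0,0,0],"yaw": 0}]'

```text
clock: 23.75
position: [0.5264, -0.3501, 0.123]
tool_rot: [0.75, 0.661, 0.0, 0.0]
ft_force: [-0.8, -0.0, -0.2]
grip_width: 0.0004
grasp_force: 0.0
```

```bash
python3 - <<'E'
from h import *
go(.5365,-.353,.124,1.45)
E
```

```text
t23.75 pos [ 0.5264 -0.3501  0.123 ] h 1.444 j [-0.59  0.51 -0.08  0.98  0.    1.11] w 0.0004 F [-0.8 -0.  -0.2] T [ 0.06 -0.03 -0.01] zax [ 0.001 -0.    -1.   ]
offset [-0.16  1.04 -0.1 ] yaw -0.006
```

Contact is light. Advance slowly until the stop's force shows.

Call:
drive_tool --deltas '[{"hand": 0,"offset": [0,0.4,0],"yaw": 0},{"hand": 0,"offset": [0,0.3,0],"yaw": 0},{"hand": 0,"offset": [0,0.3,0],"yaw": 0},{"hand": 0,"offset": [0,0,0],"yaw": 0}]'

```text
clock: 24.15
position: [0.5351, -0.3512, 0.123]
tool_rot: [0.751, 0.661, 0.0, -0.0]
ft_force: [-0.1, -0.0, -0.3]
grip_width: -0.0
grasp_force: 0.2
```

Call:
drive_tool --deltas '[{"hand": 0,"offset": [0,0.2,0],"yaw": 0},{"hand": 0,"offset": [0,0.2,0],"yaw": 0},{"hand": 0,"offset": [0,0,0],"yaw": 0}]'

```text
clock: 24.45
position: [0.539, -0.3517, 0.1231]
tool_rot: [0.751, 0.661, -0.0, -0.0]
ft_force: [-0.6, -0.3, -0.6]
grip_width: -0.0001
grasp_force: 0.5
```

Call:
drive_tool --deltas '[{"hand": 0,"offset": [0,0.3,0],"yaw": 0},{"hand": 0,"offset": [0,0.3,0],"yaw": 0},{"hand": 0,"offset": [0,0,0],"yaw": 0}]'

```text
clock: 24.75
position: [0.5395, -0.3517, 0.1229]
tool_rot: [0.751, 0.66, -0.004, -0.004]
ft_force: [-13.3, 1.4, 6.7]
grip_width: -0.0001
grasp_force: 6.9
```

Call:
drive_tool --deltas '[{"hand": 0,"offset": [0,0.3,0],"yaw": 0},{"hand": 0,"offset": [0,0.2,0],"yaw": 0},{"hand": 0,"offset": [0,0,0],"yaw": 0}]'

```text
clock: 25.05
position: [0.5399, -0.3517, 0.1229]
tool_rot: [0.751, 0.66, -0.006, -0.007]
ft_force: [-23.8, 1.7, 13.6]
grip_width: 0.0002
grasp_force: 12.1
```

Firm stop at the predicted place. Back off and lift clear, then check.

Call:
drive_tool --deltas '[{"hand": 0,"offset": [0,-2,0],"yaw": 0},{"hand": 0,"offset": [0,-3,0],"yaw": 0},{"hand": 0,"offset": [0,-3,-3],"yaw": 0},{"hand": 0,"offset": [0,-3,-4],"yaw": 0},{"hand": 0,"offset": [0,-2,-4],"yaw": 0},{"hand": 0,"offset": [0,0,0],"yaw": 0}]'

```text
clock: 25.65
position: [0.4217, -0.3385, 0.2398]
tool_rot: [0.751, 0.66, 0.001, 0.006]
ft_force: [2.2, 0.2, 0.3]
grip_width: 0.0001
grasp_force: 0.0
```

```bash
python3 - <<'E'
from h import *
go(.45,-.341,.24,1.45)
f=robot.grab_frame("scene"); g=robot.grab_frame("side")
a=f[170:330,150:362,::-1]; b=g[145:265,150:310,::-1]
cv2.imwrite("pics/s3.png",np.hstack([cv2.resize(a,(400,300),interpolation=cv2.INTER_CUBIC),cv2.resize(b,(400,300),interpolation=cv2.INTER_CUBIC)]))
y=-.12;o=np.array([.533,-.351,.072])
for q in(0,1): print(proj(pose("scene"),o+.065*np.array([np.sin(q-.5)*np.cos(y),np.sin(q-.5)*np.sin(y),np.cos(.5)]))-[150,170])
E
```

```text
t25.65 pos [ 0.4217 -0.3385  0.2398] h 1.442 j [-0.68  0.28 -0.12  1.16 -0.    1.02] w 0.0001 F [2.2 0.2 0.3] T [ 0.02 -0.04  0.05] zax [ 0.009 -0.007 -1.   ]
offset [0.12 2.84 0.  ] yaw -0.008
[[30.72152262 83.01442484]]
[[43.1842762  99.73845003]]
```

View pics/s3.png

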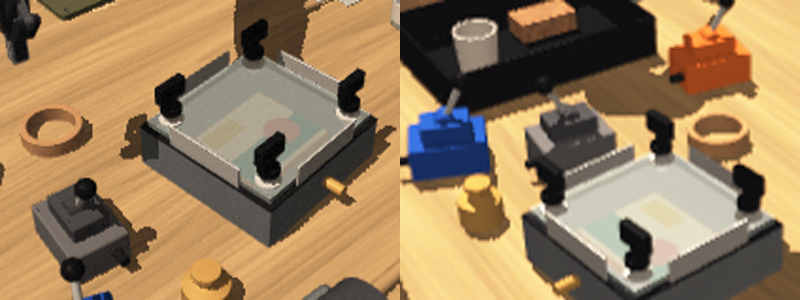

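The grey lever now leans away from the robot, with its ball at (86,187), about 3 px from the predicted "on" position. All knobs are home, the cover looks level and nothing else has moved.

```bash
python3 -c "
from workcell import robot
print(robot.sign_off())"
```

```text
the job is handed in; nothing more can be done
None
```

I brought nr and fl to about halfway, turned all four knobs to their stops crosswise (fl, nr, nl, fr), threw the grey pump lever fully over to its stop and handed the job in at about 26 s; the result of the judging was not shown.

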